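# Tug-test the emergency-kit lids and snap shut the catches that have not caught

## Robot

A 7-joint arm with a two-finger parallel gripper is mounted at the origin on the work surface; the furniture and walls round the work are solid. World frame = base frame: x ahead of the robot, y to its left, z up, the work surface at z = 0. Lengths are in m, angles in rad, forces in N, time in s.
With the tool pointing down it reaches from about 0.4 to 0.85 m from the base axis. Payload 4.5 kg.
Tool frame: the origin (TCP) lies where the fingers leave the gripper's body, on its centre line; the fingertips stand 64 mm ahead of it and the grasp point (between the pads) lies 45 mm ahead of it; z points along the fingers, y is the direction in which the jaws open and shut (so a half turn about z gives the same grasp; the last joint's range is limited). The gripper opens to 88 mm and grips with 3 to 60 N. Pads are 18 mm wide; open, the fingers measure 123 mm over their backs; the gripper's body (75 mm by 187 mm) begins 45 mm behind the grasp point.
Start: joints at [1.343, 0.689, -0.195, 1.565, 0.157, 0.902, -0.215], TCP at [0.162, -0.604, 0.303] pointing down, gripper open.
Joint ranges: [-3.01, 3.01], [-0.46, 2.08], [-1.47, 1.51], [0.13, 2.56], [-1, 4.14], [0.04, 2.09], [-2.66, 2.66]. Speed limits (rad/s): [2.57, 2.57, 3.14, 3.14, 3.14, 3.14, 3.14].

## Interface

Orientations are given as a unit quaternion [x, y, z, w].
In Python, from plant import monitor, snapshot, workorder, finder gives the robot as it stands.
- The arm moves only by the tool carry_out, never from a script. Its argument "motion" is one flat list of numbers, 6 for each row, row after row: the shift along the tool's x, y, z in cm, then the turn, a rotation vector about the tool's x, y, z in rad. In form: [x, y, z, rx, ry, rz, x, y, z, rx, ry, rz, ...]. A call has 1 to 8 rows; each row shifts and turns the commanded pose from where the row before left it, along the tool's axes as they then stand; what a row does not reach is not made up. A row lasts 1/8 s, in which the tool goes at most 62.5 mm and 10.7 degrees, less where a joint would pass 70% of its speed; a pose out of reach is approached as far as the arm can. A call with a gripper value outside its range is refused whole. "hand" is the finger opening in cm, from 0 to 8.81, set as the call begins (left out, the last holds). The fingers move at their own pace and stop on an object; "grip_force" is the grip in N (left out, the last holds). Time passes only in rows, so rows that do not move let the fingers close. It gives the time, the measured TCP pose, the force and the opening at its end, in the units of the state.
- monitor.get_state(): the state, without advancing time (a new reading comes with each control period).
- snapshot(name): name is "side" or "top"; returns a dict with "frame" (384x512x3 uint8, red, green, blue), "range_z" (384x512 float32, m along the optical axis (not along the pixel's ray), 0 where there is no reading), "fx", "fy", "cx", "cy" (pixels), "D" ([k1, k2, p1, p2, k3] as OpenCV has them; the pictures are not rectified), "rvec" (rotation vector, rad) and "tvec" (3), from world to camera coordinates, as OpenCV has them. Camera axes: x right, y down, z forward; pixel columns grow to the right and rows downward; lengths in m; the calibration is good to about 2 mm. A picture is of the moment at which its call begins.
- workorder.finish_job(): hands the job in, once; it reports no verdict.
Trained networks look in a picture, given as the dict that the camera call returned (one of the last four; its "shot" number tells which), for a name from the list of things; names that differ only in an ending like _2 or _b are one class to them, and where a whole thing is asked for, a point or a joint stands for the part that bears it (a point fixed in the world has none). Each returns a list of dicts, best first, with "p" (0 to 1); they miss things now and then, are a little off and sometimes report something else, mostly with a low value. They report only what shows in the picture. A call takes as long as a camera call.
- finder.masks_of(picture, thing): "pixels" (384x512 bool, what is visible of it) and "extent" ([left, top, right, bottom] in pixels, round what is visible of it).
The state is a dict: "clock": time; "q": joint angles; "qd": joint speeds; "joint_torque": joint torques, N m; "tool_pos": TCP position; "eef_rot": TCP orientation; "contact_force": force on the tool from outside, world axes, zero at the start; "moment": the same for the moment, N m; "opening": opening from 0.0 (shut) to 1.0 (fully open).
Only numpy, scipy, OpenCV 4.12 (cv2) and the standard library are available. Lean on these libraries where they do the work, as an engineer would, in place of code of your own. Each camera call takes 0.05 s, during which the arm holds its last target. There are 200 camera calls.

## Task

The three emergency-kit cases in the carrier all look shut, but on at least one of them the front catch has not snapped over the lid. Gently tug the lids up by their handles to find out which are loose, raising a loose lid about 10 mm; let it down again and press its catch in until it snaps, so that all three lids end up shut and held tight by their catches. Do not disturb the vials, swabs, pouch and tape that stand around.

Things in the scene. Friction and masses are not known exactly. Their poses are not given: they have to be found in the camera images.
- lid_left: lid of the left case (left is +y), 100 mm wide, 120 deep, 18 high. Origin on its hinge axis at the back; x back, y left, z up when shut. Level 10 mm wide handle bar, 54 long in x, 9 high, centre at (-91, 0, +37.5) mm; lid top at z +18.5. 0.13 kg. Uncaught it lifts freely; caught it gives 1 to 2 mm at the handle, then holds; pulled with over 35 N its catch slips in its slotted mount for good
- lid_middle: lid of the middle case (left is +y), 100 mm wide, 120 deep, 18 high. Origin on its hinge axis at the back; x back, y left, z up when shut. Level 10 mm wide handle bar, 54 long in x, 9 high, centre at (-91, 0, +37.5) mm; lid top at z +18.5. 0.13 kg. Uncaught it lifts freely; caught it gives 1 to 2 mm at the handle, then holds; pulled with over 35 N its catch slips in its slotted mount for good
- lid_right: lid of the right case (left is +y), 100 mm wide, 120 deep, 18 high. Origin on its hinge axis at the back; x back, y left, z up when shut. Level 10 mm wide handle bar, 54 long in x, 9 high, centre at (-91, 0, +37.5) mm; lid top at z +18.5. 0.13 kg. Uncaught it lifts freely; caught it gives 1 to 2 mm at the handle, then holds; pulled with over 35 N its catch slips in its slotted mount for good
- catch_left (a point): point on the outer face of the left case's catch when snapped, 9 mm below its top; x points back into the case. Fixed to the case, does not follow the catch. The catch is an upright plate, 36 mm wide, 42 high, pivoted at its foot, 32 mm below; its hook goes over the lid's ledge. Not snapped, its top leans out about 6 mm; pushed back here with 5 to 10 N it snaps over and stops
- catch_middle (a point): point on the outer face of the middle case's catch when snapped, 9 mm below its top; x points back into the case. Fixed to the case, does not follow the catch. The catch is an upright plate, 36 mm wide, 42 high, pivoted at its foot, 32 mm below; its hook goes over the lid's ledge. Not snapped, its top leans out about 6 mm; pushed back here with 5 to 10 N it snaps over and stops
- catch_right (a point): point on the outer face of the right case's catch when snapped, 9 mm below its top; x points back into the case. Fixed to the case, does not follow the catch. The catch is an upright plate, 36 mm wide, 42 high, pivoted at its foot, 32 mm below; its hook goes over the lid's ledge. Not snapped, its top leans out about 6 mm; pushed back here with 5 to 10 N it snaps over and stops
- seal_left: rubber sealing strip, 88 x 4 x 2 mm, on the front rim of the left case, under the lid; fixed. A snapped catch draws the lid down on it with about 3 N; the lid alone rests on it with 0.7 N
- seal_middle: rubber sealing strip, 88 x 4 x 2 mm, on the front rim of the middle case, under the lid; fixed. A snapped catch draws the lid down on it with about 3 N; the lid alone rests on it with 0.7 N
- seal_right: rubber sealing strip, 88 x 4 x 2 mm, on the front rim of the right case, under the lid; fixed. A snapped catch draws the lid down on it with about 3 N; the lid alone rests on it with 0.7 N
- vial_gap: loose glass vial, 22 x 22 x 47 mm, upright between the left and middle cases; origin under its foot. A bystander
- vial_front: loose glass vial, 22 x 22 x 47 mm, upright on the worktop in front of the cases; origin under its foot. A bystander
- swab_stack: loose stack of swab sachets, 50 x 50 x 9 mm, on the worktop in front of the cases; origin under its centre. A bystander
- pouch: loose wrapped syringe in a flat pouch, 38 x 195 x 12 mm, lying to the right of the cases; origin under its centre. A bystander
- tape: loose roll of tape, 94 x 92 x 48 mm, lying to the left of the cases; origin under its centre. A bystander

How it is judged:
By the outcome, as a careful person would: the job done as asked, in the order asked, and still so for the second after the job is handed in, with the robot touching nothing.
It also fails if it takes over 64 s, if anything falls off the work surface, if the arm or the gripper's body presses on something with over 40 N, if the wrist force passes 120 N, or if a joint passes its speed limit or range.

## Working session

There is one attempt and no reset: what is moved stays moved. The work goes in short steps, Python scripts to look and compute and a tool call to move; the robot and the scene stay as the last step left them, time stands still between calls to the robot, and variables do not carry over. Pictures are saved under pics/ and viewed, about 8 in all and at most 12, crops included, and the job is handed in when it is done.

Besides the shell and the picture viewer there is one more tool, called after "Emit:" as name(argument=value, ...) on one line, values as JSON. carry_out: Moves the arm, as the interface text tells. Its arguments: {"type":"object","properties":{"motion":{"type":"array"},"hand":{"type":"number"},"grip_force":{"type":"number"}},"required":["motion"]}

```bash
ls; mkdir -p pics
cat > h.py <<'E'
import numpy as np, cv2
from plant import monitor, snapshot, workorder, finder
from scipy.spatial.transform import Rotation as R
def cloud(s):
    h,w=s["range_z"].shape
    K=np.array([[s["fx"],0,s["cx"]],[0,s["fy"],s["cy"]],[0,0,1]])
    v,u=np.mgrid[0:h,0:w]
    p=cv2.undistortPoints(np.stack([u,v],-1).reshape(-1,1,2).astype(np.float64),K,np.array(s["D"])).reshape(h,w,2)
    z=s["range_z"].astype(float)
    c=np.dstack([p[...,0]*z,p[...,1]*z,z])
    M=cv2.Rodrigues(np.array(s["rvec"],float))[0]
    W=(c-np.array(s["tvec"]).reshape(3))@M
    W[z==0]=np.nan
    return W
def save(s,n): cv2.imwrite(f"pics/{n}.png",s["frame"][...,::-1])
E
python3 - <<'E'
from h import *
import time
st=monitor.get_state(); print({k:np.round(v,3) for k,v in st.items()})
S={n:snapshot(n) for n in("side","top")}
for n,s in S.items():
    save(s,n+"0"); W=cloud(s); np.save(n+"W.npy",W)
    M=cv2.Rodrigues(np.array(s["rvec"],float))[0]; print(n,"cam",-M.T@np.array(s["tvec"]).ravel(), M[2])
    for t in ["lid_left","lid_middle","lid_right","catch_left","catch_middle","catch_right","vial_gap","vial_front","swab_stack","pouch","tape"]:
        for m in finder.masks_of(s,t)[:3]:
            P=W[m["pixels"]]; P=P[~np.isnan(P[:,0])]
            if len(P): print(n,t,round(m["p"],2),m["extent"],len(P),np.round(np.percentile(P,[3,50,97],axis=0),3).tolist())
a=np.hstack([S["side"]["frame"],S["top"]["frame"]])
E
```

```text
pics
{'clock': np.float64(0.0), 'q': array([ 1.343,  0.69 , -0.195,  1.566,  0.157,  0.902, -0.215]), 'qd': array([-0.002,  0.001,  0.001, -0.   ,  0.001, -0.   ,  0.001]), 'joint_torque': array([ 0.0000e+00, -5.2756e+01, -1.2670e+00, -1.5343e+01, -5.3000e-02,
        7.0000e-03,  0.0000e+00]), 'tool_pos': array([ 0.162, -0.603,  0.302]), 'eef_rot': array([ 0.991,  0.131, -0.   , -0.001]), 'contact_force': array([-0.108, -0.285, -0.727]), 'moment': array([ 0.049, -0.018,  0.045]), 'opening': np.float64(0.997)}
side cam [ 0.24142029 -0.7597712   0.60069538] [ 0.35581306  0.77838873 -0.5172118 ]
side lid_left 0.72 [202.5, 172.5, 258.1, 207.1] 1004 [[0.505, 0.039, 0.056], [0.555, 0.071, 0.072], [0.618, 0.127, 0.093]]
side lid_middle 0.71 [224.2, 195.3, 283.2, 231.6] 1327 [[0.511, -0.096, 0.057], [0.561, -0.062, 0.072], [0.624, -0.004, 0.094]]
side lid_right 0.96 [246.5, 220.9, 316.6, 268.9] 1930 [[0.515, -0.231, 0.055], [0.567, -0.194, 0.072], [0.631, -0.135, 0.094]]
side catch_left 0.63 [196.0, 177.7, 333.7, 295.5] 7545 [[0.496, -0.258, 0.004], [0.555, -0.144, 0.061], [0.651, 0.107, 0.
[... 1591 characters left out ...]
162.8, 375.8, 232.7] 10369 [[0.5, -0.247, 0.003], [0.577, -0.041, 0.07], [0.66, 0.159, 0.077]]
top vial_gap 0.39 [264.9, 200.1, 267.0, 213.2] 57 [[0.536, 0.015, 0.033], [0.546, 0.025, 0.042], [0.555, 0.033, 0.055]]
top vial_front 0.28 [210.3, 162.5, 377.4, 231.5] 10567 [[0.499, -0.248, 0.002], [0.577, -0.041, 0.069], [0.661, 0.159, 0.077]]
top swab_stack 0.71 [262.3, 249.0, 286.8, 271.4] 324 [[0.384, -0.017, 0.004], [0.41, 0.006, 0.008], [0.433, 0.029, 0.012]]
top pouch 0.7 [377.7, 162.7, 410.4, 235.3] 1076 [[0.485, -0.348, -0.002], [0.57, -0.311, 0.003], [0.659, -0.277, 0.012]]
top tape 0.65 [162.2, 171.3, 201.9, 202.4] 607 [[0.549, 0.204, 0.0], [0.591, 0.253, 0.044], [0.633, 0.291, 0.049]]
```

Run:
```python
import cv2,numpy as np
a=cv2.imread("pics/side0.png")[155:345,165:355]; b=cv2.imread("pics/top0.png")[150:290,150:420]
cv2.imwrite("pics/s1.png",cv2.resize(a,None,fx=3.1,fy=3.1,interpolation=cv2.INTER_CUBIC)); cv2.imwrite("pics/t1.png",cv2.resize(b,None,fx=2.9,fy=2.9,interpolation=cv2.INTER_CUBIC))
# handle fits
for n in("top","side"):
    W=np.load(n+"W.npy").reshape(-1,3); W=W[~np.isnan(W[:,0])]
    for nm,lo,hi in(("L",.04,.16),("M",-.1,.02),("R",-.24,-.115)):
        P=W[(W[:,0]>.47)&(W[:,0]<.66)&(W[:,1]>lo)&(W[:,1]<hi)]
        H=P[P[:,2]>.0885]; 
        r=cv2.minAreaRect(H[:,:2].astype(np.float32)*1000)
        print(n,nm,len(H),"z",np.median(H[:,2]).round(4),"rect",np.round(r[0],1),np.round(r[1],1),round(r[2],1),"med",np.median(H[:,:2],axis=0).round(4), np.percentile(H,[2,98],axis=0).round(3).tolist())
        T=P[(P[:,2]>.066)&(P[:,2]<.078)]
        # front edge x profile by z near the catch
        yc=np.median(H[:,1])
        F=P[(abs(P[:,1]-yc)<.018)&(P[:,0]<.53)]
        for z0 in np.arange(.0,.08,.008):
            q=F[(F[:,2]>=z0)&(F[:,2]<z0+.008)]
            if len(q): print("   z%.3f n%d xmin %.4f med %.4f ymed %.4f"%(z0+.004,len(q),q[:,0].min(),np.median(q[:,0]),np.median(q[:,1])))
```

```text
top L 89 z 0.0946 rect [536.7  89. ] [52.8  7.6] 0.8 med [0.5366 0.09  ] [[0.512, 0.085, 0.092], [0.563, 0.093, 0.098]]
   z0.004 n26 xmin 0.4710 med 0.4801 ymed 0.0879
   z0.052 n10 xmin 0.5004 med 0.5029 ymed 0.0800
   z0.060 n66 xmin 0.4904 med 0.4980 ymed 0.0895
   z0.068 n69 xmin 0.4905 med 0.5104 ymed 0.0941
   z0.076 n57 xmin 0.5078 med 0.5177 ymed 0.0865
top M 95 z 0.0939 rect [542.8 -46.2] [52.7  9.7] 0.8 med [ 0.5403 -0.0461] [[0.516, -0.051, 0.09], [0.567, -0.041, 0.098]]
   z0.004 n38 xmin 0.4723 med 0.4826 ymed -0.0434
   z0.012 n12 xmin 0.4933 med 0.4960 ymed -0.0411
   z0.020 n5 xmin 0.4959 med 0.4962 ymed -0.0576
   z0.052 n6 xmin 0.5015 med 0.5091 ymed -0.0371
   z0.060 n39 xmin 0.4993 med 0.5066 ymed -0.0443
   z0.068 n82 xmin 0.4992 med 0.5118 ymed -0.0461
   z0.076 n36 xmin 0.5115 med 0.5213 ymed -0.0406
top R 96 z 0.094 rect [ 548.7 -180.9] [52.9 10.5] 2.5 med [ 0.5487 -0.1803] [[0.522, -0.185, 0.091], [0.573, -0.176, 0.098]]
   z0.004 n54 xmin 0.4711 med 0.4867 ymed -0.1808
   z0.012 n26 xmin 0.4997 med 0.5000 ymed -0.1800
   z0.020 n2 xmin 0.5026 med 0.5026 yme
[... 1515 characters left out ...]
med 0.5112 ymed -0.0498
   z0.076 n36 xmin 0.5126 med 0.5198 ymed -0.0528
side R 106 z 0.0941 rect [ 546.  -181.8] [51.4 11.1] 2.4 med [ 0.5455 -0.1837] [[0.522, -0.187, 0.089], [0.571, -0.177, 0.097]]
   z0.004 n98 xmin 0.4705 med 0.4979 ymed -0.1821
   z0.012 n44 xmin 0.4979 med 0.5009 ymed -0.1861
   z0.020 n7 xmin 0.4988 med 0.5021 ymed -0.1916
   z0.028 n28 xmin 0.5051 med 0.5062 ymed -0.1886
   z0.036 n34 xmin 0.5050 med 0.5071 ymed -0.1919
   z0.044 n25 xmin 0.5051 med 0.5063 ymed -0.1884
   z0.052 n23 xmin 0.5039 med 0.5055 ymed -0.1894
   z0.060 n64 xmin 0.5042 med 0.5110 ymed -0.1880
   z0.068 n60 xmin 0.5050 med 0.5164 ymed -0.1837
   z0.076 n42 xmin 0.5173 med 0.5234 ymed -0.1869
```

View pics/s1.png

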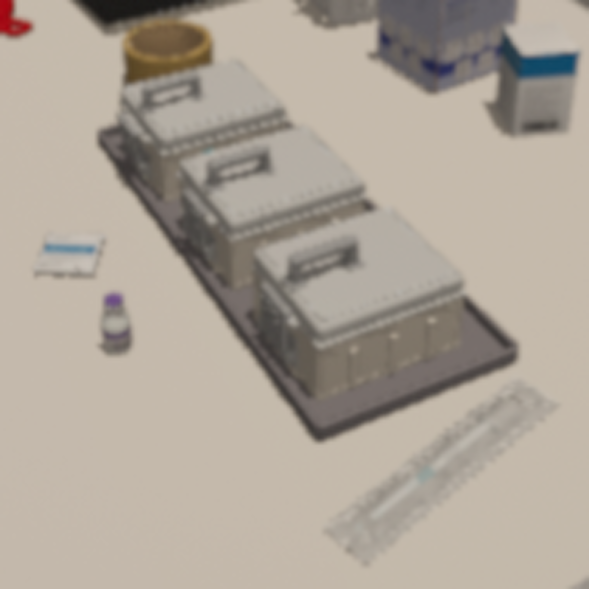

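View pics/t1.png

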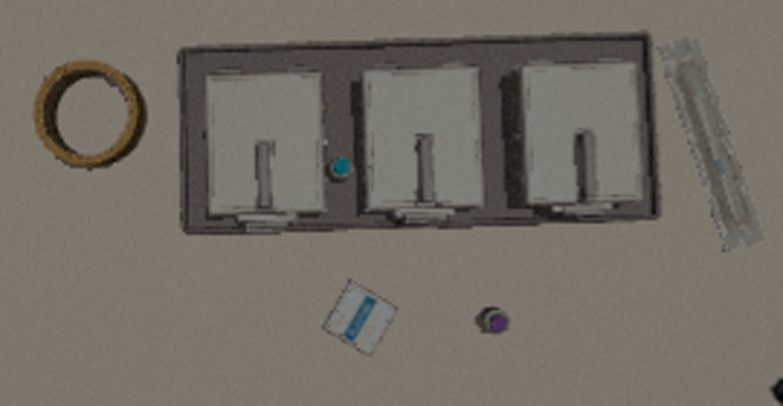

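The first crop shows three cases in the tray, with the pouch to the right, and the front vial and swabs standing clear. From above, the left catch (crop px ~270,225) and, less clearly, the middle one (~425,215) stand out further than the right one (~585,208). The tugs will settle it, starting with the right lid.

Emit:
carry_out(motion=[0, 0, 0, 0, 0, 0.109, 0, 0, 0, 0, 0, 0.109, 3.4, -3.4, 0, 0, 0, 0, 3.4, -3.4, 0, 0, 0, 0, 3.4, -3.4, 0, 0, 0, 0, 3.4, -3.4, 0, 0, 0, 0, 3.4, -3.4, 0, 0, 0, 0, 3.4, -3.4, 0, 0, 0, 0], hand=4.5, grip_force=12)

```text
clock: 2.2
tool_pos: [0.3577, -0.3898, 0.3029]
eef_rot: [1.0, 0.022, 0.0, 0.0]
contact_force: [1.5, -0.0, 0.8]
opening: 0.512
```

Emit:
carry_out(motion=[3.4, -3.4, 0, 0, 0, 0, 3.4, -3.4, 0, 0, 0, 0, 3.4, -3.4, 0, 0, 0, 0, 3.4, -3.4, 0, 0, 0, 0, 3.4, -3.4, 0, 0, 0, 0, 2, -2, 0, 0, 0, 0, 0, 0, 0, 0, 0, 0])

```text
clock: 3.08
tool_pos: [0.5398, -0.1902, 0.3027]
eef_rot: [1.0, 0.024, 0.001, -0.001]
contact_force: [-0.3, 0.7, 0.1]
opening: 0.513
```

Emit:
carry_out(motion=[0.74, -0.87, 3, 0, 0, 0, 0, 0, 4, 0, 0, 0, 0, 0, 4, 0, 0, 0, 0, 0, 3.5, 0, 0, 0, 0, 0, 1.6, 0, 0, 0, 0, 0, 0, 0, 0, 0])

```text
clock: 3.82
tool_pos: [0.5443, -0.1847, 0.1413]
eef_rot: [1.0, 0.021, -0.001, 0.0]
contact_force: [0.8, 0.2, 0.7]
opening: 0.512
```

Emit:
carry_out(motion=[0, 0, 0, 0, 0, 0, 0, 0, 0, 0, 0, 0, 0, 0, 0, 0, 0, 0, 0, 0, 0, 0, 0, 0, 0, 0, 0, 0, 0, 0], hand=0.4, grip_force=14)

```text
clock: 4.45
tool_pos: [0.5454, -0.1818, 0.1423]
eef_rot: [1.0, 0.023, 0.0, -0.001]
contact_force: [-1.1, 4.8, 5.4]
opening: 0.113
```

Emit:
carry_out(motion=[0, 0, -0.1, 0, 0, 0, 0, 0, -0.1, 0, 0, 0, 0, 0, 0, 0, 0, 0])

```text
clock: 4.82
tool_pos: [0.5456, -0.1819, 0.1428]
eef_rot: [1.0, 0.023, 0.0, -0.001]
contact_force: [3.7, 5.2, -7.5]
opening: 0.107
```

Emit:
carry_out(motion=[0, 0, -0.1, 0, 0, 0, 0, 0, 0, 0, 0, 0])

```text
clock: 5.08
tool_pos: [0.5457, -0.1819, 0.1433]
eef_rot: [1.0, 0.023, 0.0, -0.001]
contact_force: [3.9, 4.9, -11.9]
opening: 0.112
```

Emit:
carry_out(motion=[0, 0, -0.1, 0, 0, 0, 0, 0, 0, 0, 0, 0])

```text
clock: 5.32
tool_pos: [0.5459, -0.1819, 0.1438]
eef_rot: [1.0, 0.023, 0.0, -0.001]
contact_force: [5.3, 4.1, -14.9]
opening: 0.113
```

Emit:
carry_out(motion=[0, 0, 0.4, 0, 0, 0, 0, 0, 0, 0, 0, 0])

```text
clock: 5.58
tool_pos: [0.5455, -0.1819, 0.142]
eef_rot: [1.0, 0.023, 0.0, -0.001]
contact_force: [0.6, 6.0, 3.3]
opening: 0.11
```

Emit:
carry_out(motion=[0, 0, 0, 0, 0, 0, 0, 0, 0, 0, 0, 0, 0, 0, -2, 0, 0, 0, 0, 0, -2, 0, 0, 0, 0, -4, 0, 0, 0, 0, 0.2, -5.5, 0, 0, 0, 0, 0, -4, 0, 0, 0, 0, 0, 0, 0, 0, 0, 0], hand=4.5)

```text
clock: 6.58
tool_pos: [0.5414, -0.0451, 0.1817]
eef_rot: [1.0, 0.025, 0.0, -0.001]
contact_force: [-0.1, -0.7, 0.4]
opening: 0.514
```

Emit:
carry_out(motion=[0, 0.2, 2, 0, 0, 0, 0, 0, 2, 0, 0, 0, 0, 0, 0, 0, 0, 0])

```text
clock: 6.95
tool_pos: [0.5406, -0.0527, 0.1407]
eef_rot: [1.0, 0.021, -0.001, 0.001]
contact_force: [0.7, -0.4, 0.3]
opening: 0.514
```

Emit:
carry_out(motion=[0, 0, 0, 0, 0, 0, 0, 0, 0, 0, 0, 0, 0, 0, 0, 0, 0, 0, 0, 0, 0, 0, 0, 0, 0, 0, 0, 0, 0, 0], hand=0.4)

```text
clock: 7.58
tool_pos: [0.5415, -0.047, 0.1423]
eef_rot: [1.0, 0.024, 0.0, -0.002]
contact_force: [-1.2, 7.8, 3.0]
opening: 0.114
```

Emit:
carry_out(motion=[0, 0, -0.1, 0, 0, 0, 0, 0, -0.1, 0, 0, 0, 0, 0, 0, 0, 0, 0])

```text
clock: 7.95
tool_pos: [0.5417, -0.047, 0.1427]
eef_rot: [1.0, 0.024, 0.0, -0.002]
contact_force: [2.8, 6.8, -11.5]
opening: 0.112
```

Emit:
carry_out(motion=[0, 0, -0.1, 0, 0, 0, 0, 0, 0, 0, 0, 0])

```text
clock: 8.2
tool_pos: [0.5418, -0.047, 0.1432]
eef_rot: [1.0, 0.024, 0.0, -0.002]
contact_force: [3.6, 7.3, -16.8]
opening: 0.11
```

Emit:
carry_out(motion=[0, 0, 0.3, 0, 0, 0, 0, 0, 0, 0, 0, 0])

```text
clock: 8.45
tool_pos: [0.5416, -0.0471, 0.1422]
eef_rot: [1.0, 0.024, 0.0, -0.002]
contact_force: [-1.1, 7.7, 2.6]
opening: 0.111
```

Emit:
carry_out(motion=[0, 0, 0, 0, 0, 0, 0, 0, 0, 0, 0, 0, 0, 0, -2, 0, 0, 0, 0, 0, -2, 0, 0, 0, 0, -4, 0, 0, 0, 0, 0, -6, 0, 0, 0, 0, 0, -4, 0, 0, 0, 0, 0, 0, 0, 0, 0, 0], hand=4.5)

```text
clock: 9.45
tool_pos: [0.535, 0.0931, 0.1817]
eef_rot: [1.0, 0.025, 0.0, -0.001]
contact_force: [-0.1, -0.3, -0.3]
opening: 0.508
```

Emit:
carry_out(motion=[0, 0, 2, 0, 0, 0, 0, 0, 0, 0, 0, 0, 0, 0, 0, 0, 0, 0])

```text
clock: 9.82
tool_pos: [0.5355, 0.0877, 0.162]
eef_rot: [1.0, 0.021, 0.0, 0.0]
contact_force: [0.0, 0.2, 0.3]
opening: 0.51
```

Emit:
carry_out(motion=[0, -0.1, 2, 0, 0, 0, 0, 0, 0, 0, 0, 0])

```text
clock: 10.07
tool_pos: [0.5348, 0.0894, 0.1415]
eef_rot: [1.0, 0.022, -0.001, 0.0]
contact_force: [-0.2, 0.2, 0.7]
opening: 0.51
```

Emit:
carry_out(motion=[0, 0, 0, 0, 0, 0, 0, 0, 0, 0, 0, 0, 0, 0, 0, 0, 0, 0, 0, 0, 0, 0, 0, 0, 0, 0, 0, 0, 0, 0], hand=0.4)

```text
clock: 10.7
tool_pos: [0.5354, 0.0884, 0.142]
eef_rot: [1.0, 0.021, 0.0, 0.001]
contact_force: [0.2, -5.4, 3.3]
opening: 0.112
```

Emit:
carry_out(motion=[0, 0, -0.1, 0, 0, 0, 0, 0, -0.1, 0, 0, 0, 0, 0, 0, 0, 0, 0])

```text
clock: 11.08
tool_pos: [0.5359, 0.0885, 0.1435]
eef_rot: [1.0, 0.021, 0.001, 0.001]
contact_force: [3.4, -5.1, -2.4]
opening: 0.112
```

Emit:
carry_out(motion=[0, 0, -0.1, 0, 0, 0, 0, 0, 0, 0, 0, 0])

```text
clock: 11.32
tool_pos: [0.5363, 0.0885, 0.1445]
eef_rot: [1.0, 0.021, 0.001, 0.001]
contact_force: [2.9, -5.8, -3.6]
opening: 0.108
```

Emit:
carry_out(motion=[0.1, 0, -0.1, 0, -0.012, 0, 0.1, 0, -0.1, 0, -0.012, 0, 0.1, 0, -0.1, 0, -0.012, 0, 0.1, 0, -0.1, 0, -0.012, 0])

```text
clock: 11.82
tool_pos: [0.5405, 0.0887, 0.1485]
eef_rot: [1.0, 0.021, -0.023, 0.001]
contact_force: [2.9, -5.8, -3.1]
opening: 0.11
```

Emit:
carry_out(motion=[0.1, 0, -0.1, 0, -0.012, 0, 0.1, 0, -0.1, 0, -0.012, 0, 0.1, 0, -0.1, 0, -0.012, 0, 0.1, 0, -0.05, 0, -0.012, 0, 0, 0, 0, 0, 0, 0, 0, 0, 0, 0, 0, 0])

```text
clock: 12.58
tool_pos: [0.5447, 0.0888, 0.1517]
eef_rot: [0.999, 0.021, -0.047, 0.002]
contact_force: [2.4, -5.6, -1.7]
opening: 0.115
```

Run:
```python
from h import *
s=snapshot("side"); save(s,"lift")
a=s["frame"][150:270,170:310,::-1]; cv2.imwrite("pics/lift1.png",cv2.resize(a,None,fx=5,fy=5,interpolation=cv2.INTER_CUBIC))
```

```text
(no output)
```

View pics/lift1.png

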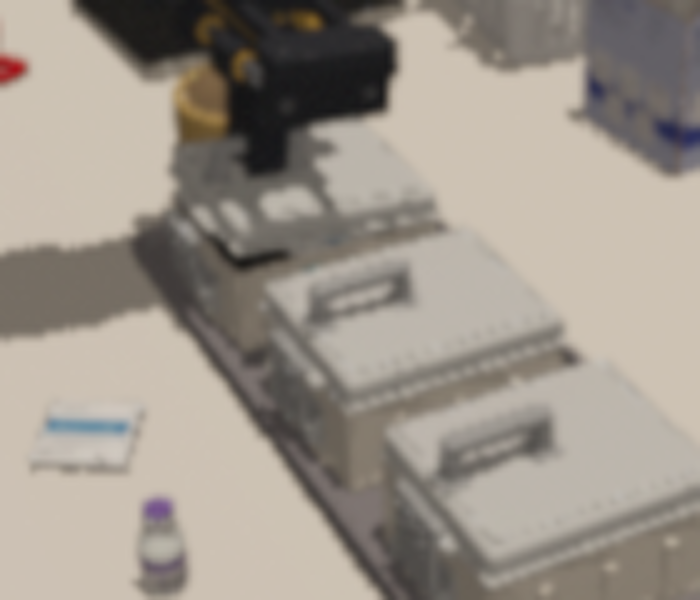

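The left lid follows the hand up, and a dark gap shows under its front edge (crop px ~250,260). I'm letting it down again.

Emit:
carry_out(motion=[-0.1, 0, 0.05, 0, 0.012, 0, -0.1, 0, 0.1, 0, 0.012, 0, -0.1, 0, 0.1, 0, 0.012, 0, -0.1, 0, 0.1, 0, 0.012, 0, -0.1, 0, 0.1, 0, 0.012, 0, -0.1, 0, 0.1, 0, 0.012, 0, -0.1, 0, 0.1, 0, 0.012, 0, -0.1, 0, 0.1, 0, 0.012, 0])

```text
clock: 13.62
tool_pos: [0.5363, 0.0885, 0.1446]
eef_rot: [1.0, 0.021, 0.001, 0.001]
contact_force: [3.9, -5.5, -4.2]
opening: 0.112
```

Emit:
carry_out(motion=[0, 0, 0.1, 0, 0, 0, 0, 0, 0.1, 0, 0, 0, 0, 0, 0.1, 0, 0, 0, 0, 0, 0, 0, 0, 0])

```text
clock: 14.12
tool_pos: [0.5354, 0.0885, 0.1421]
eef_rot: [1.0, 0.021, 0.0, 0.001]
contact_force: [0.5, -4.9, 3.5]
opening: 0.112
```

Emit:
carry_out(motion=[0, 0, 0, 0, 0, 0, 0, 0, 0, 0, 0, 0, 0, 0, -2, 0, 0, 0, 0, 0, -2, 0, 0, 0, -3.5, 0, 0, 0, 0, 0, -3.5, 0, 0, 0, 0, 0, 0, 0, 0, 0, 0, 0, 0, 0, 0, 0, 0, 0], hand=4.5)

```text
clock: 15.12
tool_pos: [0.4661, 0.0877, 0.1819]
eef_rot: [1.0, 0.022, 0.001, -0.0]
contact_force: [0.6, -0.1, 0.6]
opening: 0.513
```

Emit:
carry_out(motion=[0, 0, 0, 0, 0, 0, 0, 0, 0, 0, 0, 0, 0, 0, 0, 0, 0, 0, 0, 0, 0, 0, 0, 0], hand=0)

```text
clock: 15.62
tool_pos: [0.4653, 0.0869, 0.1818]
eef_rot: [1.0, 0.022, 0.0, 0.0]
contact_force: [-0.1, 0.2, 0.7]
opening: 0.08
```

Run:
```python
from h import *
print(np.round(monitor.get_state()["tool_pos"],4),monitor.get_state()["opening"])
for n in("side","top"):
    W=cloud(snapshot(n)).reshape(-1,3);W=W[~np.isnan(W[:,0])]
    for nm,y,x in(("L",.0868,.489),("M",-.049,.4975),("R",-.183,.5045)):
        q=W[(abs(W[:,1]-y)<.025)&(W[:,0]>.483)&(W[:,0]<x+.009)&(W[:,2]>.03)&(W[:,2]<.085)]
        if len(q): print(n,nm,len(q),"z95",np.percentile(q[:,2],[50,95,100]).round(4),"y",np.percentile(q[:,1],[3,97]).round(4))
        for z in(.034,.042,.05,.058,.066):
            k=q[abs(q[:,2]-z)<.004]
            if len(k)>3: print("   ",z,len(k),np.percentile(k[:,0],[10,50]).round(4))
```

```text
[0.4653 0.0869 0.1818] 0.08007924195279266
side L 61 z95 [0.0562 0.0652 0.0669] y [0.0688 0.1025]
    0.034 9 [0.493  0.4934]
    0.042 8 [0.4917 0.493 ]
    0.05 11 [0.4903 0.4911]
    0.058 20 [0.4885 0.4907]
    0.066 13 [0.489  0.4907]
side M 101 z95 [0.0547 0.0653 0.0668] y [-0.067  -0.0311]
    0.034 19 [0.499 0.5  ]
    0.042 12 [0.499  0.4998]
    0.05 17 [0.4977 0.4987]
    0.058 24 [0.4978 0.4993]
    0.066 29 [0.4987 0.5003]
side R 146 z95 [0.0539 0.0663 0.0677] y [-0.2043 -0.1677]
    0.034 27 [0.5051 0.5062]
    0.042 22 [0.5052 0.5058]
    0.05 25 [0.5048 0.5056]
    0.058 38 [0.5051 0.5068]
    0.066 34 [0.5054 0.5069]
top M 47 z95 [0.063  0.0667 0.068 ] y [-0.0625 -0.0255]
    0.058 12 [0.502  0.5042]
    0.066 34 [0.4993 0.5018]
top R 68 z95 [0.061  0.0664 0.0688] y [-0.2028 -0.1606]
    0.058 36 [0.5054 0.5104]
    0.066 27 [0.5079 0.5081]
```

Emit:
carry_out(motion=[0, 0, 3, 0, 0, 0, 0, 0, 2.8, 0, 0, 0, 0, 0, 1, 0, 0, 0, 0, 0, 0, 0, 0, 0])

```text
clock: 16.23
tool_pos: [0.465, 0.0868, 0.1136]
eef_rot: [1.0, 0.022, -0.0, 0.0]
contact_force: [-0.8, -0.5, -0.3]
opening: 0.004
```

Emit:
carry_out(motion=[0.4, 0, 0, 0, 0, 0, 0.4, 0, 0, 0, 0, 0, 0, 0, 0, 0, 0, 0])

```text
clock: 16.6
tool_pos: [0.474, 0.0873, 0.1144]
eef_rot: [1.0, 0.022, 0.001, -0.0]
contact_force: [0.6, -0.6, -0.1]
opening: 0.006
```

Emit:
carry_out(motion=[0.2, 0, 0, 0, 0, 0, 0.2, 0, 0, 0, 0, 0, 0, 0, 0, 0, 0, 0])

```text
clock: 16.98
tool_pos: [0.4773, 0.0875, 0.1138]
eef_rot: [1.0, 0.022, 0.0, 0.0]
contact_force: [0.4, 0.1, 0.4]
opening: 0.005
```

Emit:
carry_out(motion=[0.15, 0, 0, 0, 0, 0, 0.15, 0, 0, 0, 0, 0, 0, 0, 0, 0, 0, 0])

```text
clock: 17.35
tool_pos: [0.4792, 0.0875, 0.1138]
eef_rot: [1.0, 0.022, -0.001, 0.0]
contact_force: [-3.0, -0.2, 1.2]
opening: 0.007
```

Emit:
carry_out(motion=[0.1, 0, 0, 0, 0, 0, 0.1, 0, 0, 0, 0, 0, 0, 0, 0, 0, 0, 0])

```text
clock: 17.73
tool_pos: [0.4805, 0.0875, 0.1137]
eef_rot: [1.0, 0.022, -0.002, 0.0]
contact_force: [-4.3, 1.2, 3.9]
opening: 0.005
```

Emit:
carry_out(motion=[0.1, 0, 0, 0, 0, 0, 0.1, 0, 0, 0, 0, 0, 0, 0, 0, 0, 0, 0])

```text
clock: 18.1
tool_pos: [0.4844, 0.0877, 0.1138]
eef_rot: [1.0, 0.022, 0.0, 0.0]
contact_force: [-2.3, 0.2, 2.4]
opening: 0.005
```

Emit:
carry_out(motion=[0.1, 0, 0, 0, 0, 0, 0.1, 0, 0, 0, 0, 0, 0, 0, 0, 0, 0, 0])

```text
clock: 18.48
tool_pos: [0.4847, 0.0877, 0.1138]
eef_rot: [1.0, 0.022, -0.002, 0.0]
contact_force: [-6.8, 0.5, 5.2]
opening: 0.009
```

Emit:
carry_out(motion=[0.1, 0, 0, 0, 0, 0, 0.1, 0, 0, 0, 0, 0, 0, 0, 0, 0, 0, 0])

```text
clock: 18.85
tool_pos: [0.4851, 0.0877, 0.1137]
eef_rot: [1.0, 0.022, -0.003, 0.0]
contact_force: [-9.0, 0.4, 6.4]
opening: 0.007
```

Emit:
carry_out(motion=[0.2, 0, 0, 0, 0, 0, 0, 0, 0, 0, 0, 0])

```text
clock: 19.1
tool_pos: [0.4855, 0.0877, 0.1136]
eef_rot: [1.0, 0.022, -0.005, 0.001]
contact_force: [-11.2, 0.1, 9.6]
opening: 0.005
```

Emit:
carry_out(motion=[-1.5, 0, 0, 0, 0, 0, -1.2, 0, 0, 0, 0, 0, 0, 0, -3, 0, 0, 0, 0, 0, -3.8, 0, 0, 0, 0, 0, 0, 0, 0, 0, 0, 0, 0, 0, 0, 0])

```text
clock: 19.85
tool_pos: [0.4636, 0.0869, 0.1816]
eef_rot: [1.0, 0.022, 0.001, -0.0]
contact_force: [0.9, 0.6, 0.3]
opening: 0.005
```

Run:
```python
from h import *
print(np.round(monitor.get_state()["tool_pos"],4))
s=snapshot("side"); save(s,"p")
W=cloud(s).reshape(-1,3);W=W[~np.isnan(W[:,0])]
for nm,y,x in(("L",.0868,.4935),("M",-.049,.4975),("R",-.183,.5045)):
    q=W[(abs(W[:,1]-y)<.025)&(W[:,0]>.48)&(W[:,0]<x+.009)&(W[:,2]>.03)&(W[:,2]<.085)]
    for z in(.034,.042,.05,.058,.066):
            k=q[abs(q[:,2]-z)<.004]
            if len(k)>3: print(nm,z,len(k),np.percentile(k[:,0],[10,50]).round(4))
```

```text
[0.4636 0.0869 0.1816]
L 0.034 15 [0.4941 0.4952]
L 0.042 10 [0.4943 0.4947]
L 0.05 12 [0.4933 0.4946]
L 0.058 23 [0.4941 0.4956]
L 0.066 17 [0.4945 0.4961]
M 0.034 15 [0.4987 0.4999]
M 0.042 16 [0.499  0.4995]
M 0.05 17 [0.498  0.4991]
M 0.058 23 [0.4979 0.4993]
M 0.066 28 [0.4981 0.5005]
R 0.034 22 [0.5055 0.5061]
R 0.042 22 [0.5052 0.5059]
R 0.05 21 [0.5048 0.5057]
R 0.058 42 [0.5052 0.5064]
R 0.066 33 [0.5058 0.5076]
```

The left catch now stands upright like the others. A light tug will confirm it holds.

Emit:
carry_out(motion=[3.6, 0, 0, 0, 0, 0, 3.6, 0, 0, 0, 0, 0, 0, 0, 0, 0, 0, 0, 0, 0, 0, 0, 0, 0, 0, -0.05, 2, 0, 0, 0, 0, 0, 2, 0, 0, 0, 0, 0, 0, 0, 0, 0], hand=4.5)

```text
clock: 20.78
tool_pos: [0.5328, 0.0903, 0.1404]
eef_rot: [1.0, 0.022, -0.002, 0.0]
contact_force: [-0.7, -0.3, 0.1]
opening: 0.51
```

Emit:
carry_out(motion=[0, 0, 0, 0, 0, 0, 0, 0, 0, 0, 0, 0, 0, 0, 0, 0, 0, 0, 0, 0, 0, 0, 0, 0, 0, 0, 0, 0, 0, 0], hand=0.4)

```text
clock: 21.4
tool_pos: [0.5353, 0.0884, 0.1423]
eef_rot: [1.0, 0.021, 0.0, 0.001]
contact_force: [1.3, -5.2, 4.7]
opening: 0.112
```

Emit:
carry_out(motion=[0, 0, -0.1, 0, 0, 0, 0, 0, -0.1, 0, 0, 0, 0, 0, 0, 0, 0, 0])

```text
clock: 21.78
tool_pos: [0.5355, 0.0885, 0.1429]
eef_rot: [1.0, 0.021, 0.0, 0.001]
contact_force: [2.3, -5.2, -9.7]
opening: 0.112
```

Emit:
carry_out(motion=[0, 0, -0.1, 0, 0, 0, 0, 0, 0, 0, 0, 0])

```text
clock: 22.02
tool_pos: [0.5357, 0.0885, 0.1434]
eef_rot: [1.0, 0.021, 0.0, 0.001]
contact_force: [4.3, -4.9, -14.4]
opening: 0.107
```

It holds at 14 N. I'm lowering, releasing and backing away.

Emit:
carry_out(motion=[0, 0, 0.3, 0, 0, 0, 0, 0, 0, 0, 0, 0])

```text
clock: 22.28
tool_pos: [0.5353, 0.0885, 0.1422]
eef_rot: [1.0, 0.021, 0.0, 0.001]
contact_force: [0.2, -6.7, 3.1]
opening: 0.111
```

Emit:
carry_out(motion=[0, 0, 0, 0, 0, 0, 0, 0, 0, 0, 0, 0, 0, 0, -2, 0, 0, 0, 0, 0, -4, 0, 0, 0, 0, 0, -5, 0, 0, 0, -4, 0, -3, 0, 0, 0, -4, 0, 0, 0, 0, 0, 0, 0, 0, 0, 0, 0], hand=4.5)

```text
clock: 23.28
tool_pos: [0.4519, 0.0873, 0.2821]
eef_rot: [1.0, 0.023, -0.002, -0.0]
contact_force: [0.7, 1.2, -0.6]
opening: 0.515
```

Run:
```python
from h import *
s=snapshot("side"); a=s["frame"][155:345,165:355,::-1]
cv2.imwrite("pics/end.png",cv2.resize(a,None,fx=3.1,fy=3.1,interpolation=cv2.INTER_CUBIC))
W0=np.load("sideW.npy"); W=cloud(s)
for n in("side","top"):
    s=snapshot(n) ; W=cloud(s)
    for t in("vial_front","vial_gap","swab_stack","pouch","tape"):
        for m in finder.masks_of(s,t)[:1]:
            P=W[m["pixels"]];P=P[~np.isnan(P[:,0])]; print(n,t,round(m["p"],2),m["extent"],np.nanmedian(P,axis=0).round(3))
```

```text
side vial_front 0.72 [268.1, 277.2, 343.4, 337.2] [ 0.559 -0.32   0.004]
side swab_stack 0.72 [198.8, 252.2, 205.6, 267.8] [ 0.41  -0.12   0.029]
side pouch 0.95 [266.6, 276.8, 342.9, 335.5] [ 0.558 -0.32   0.004]
side tape 0.7 [205.2, 162.4, 232.2, 183.6] [0.591 0.261 0.036]
top swab_stack 0.43 [263.7, 257.3, 289.0, 270.9] [0.413 0.024 0.007]
top pouch 0.73 [377.9, 162.6, 411.4, 234.2] [ 0.569 -0.311  0.003]
top tape 0.62 [163.8, 171.5, 201.1, 204.3] [0.593 0.259 0.045]
```

View pics/end.png

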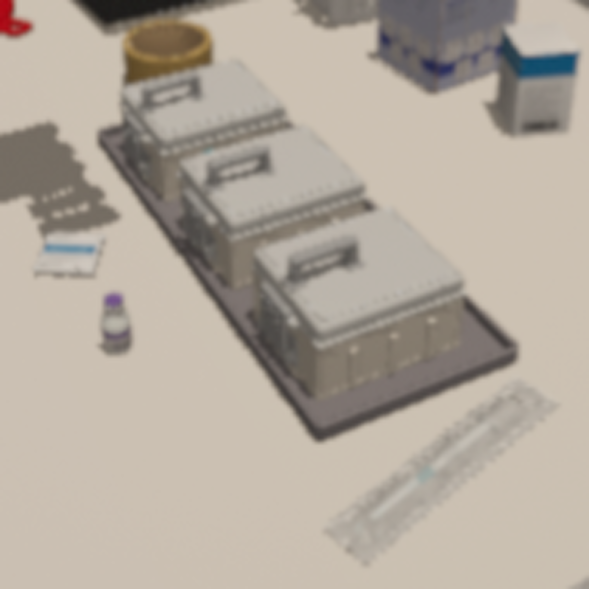

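The end picture shows all three lids flush. The swabs (px 70,255), front vial (115,325), pouch and tape are where they were in the first picture, and the arm is clear. I'm handing in.

```bash
python3 -c "
from plant import workorder; print(workorder.finish_job())"
```

```text
the job is handed in; nothing more can be done
None
```

Only the left lid was loose; its catch is now snapped, and all three lids are shut and held. The job was handed in at about 24 s on the robot's clock, well under the 64 s limit.

- **Right and middle lids:** both held when tugged, giving about 1–1.5 mm at up to about 15 N (right) and 17 N (middle).
- **Left lid:** it came up freely. I raised it about 10 mm, let it down, and pressed its catch. The catch gave way at 5 N or a little more, then stopped firm at up to 11 N.
- **Checks on the left lid:** the catch now stands upright like the other two, within about 1 mm in the depth image. A second tug held at about 14 N.
- **Bystanders:** the front vial, swabs, pouch and tape are unmoved in the last side picture. The finder mislabelled the front vial and swabs in its last pass, so I judged those two by eye.
- **Not confirmed:** the vial between the left and middle cases was not found in the last pass, because the hand hid it from above. The fingers stayed above the lid tops near it.

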